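# Open the tape bay of the packing cupboard

## Robot

A 6-joint arm with a two-finger parallel gripper is mounted at the origin on the work surface. World frame = base frame: x ahead of the robot, y to its left, z up, the work surface at z = 0. Lengths are in m, angles in rad, forces in N, time in s.
With the tool pointing down it reaches from about 0.325 to 0.85 m from the base axis. Payload 15.5 kg.
Tool frame: the origin (TCP) lies midway between the tips of the shut fingers; the grasp point (between the pads) lies 19 mm behind it; x points along the fingers, y is the direction in which the jaws open and shut, and the axes are right-handed (so a half turn about x gives the same grasp; the last joint's range is limited). The gripper opens to 91 mm and grips with 3 to 60 N. Pads are 32 mm wide; open, the fingers measure 118 mm over their backs; the gripper's body (76 mm by 178 mm) begins 60 mm behind the grasp point.
Start: joints at [1.014, 0.494, 1.345, -0, 1.302, -0.096], TCP at [0.278, 0.56, 0.214] pointing down, gripper open.
Joint ranges: [-2.91, 2.91], [-0.82, 2.16], [0.22, 2.67], [-1.22, 4.37], [0.12, 2.79], [-3.08, 3.08]. Speed limits (rad/s): [1.89, 1.89, 2.57, 3.01, 3.01, 3.01].

## Interface

Orientations are given as a unit quaternion [x, y, z, w].
In Python, from cell import robot gives the robot as it stands.
- The arm moves only by the tool move_arm, never from a script. Its argument "steps" is a list of rows, each an object of numbers: "tx", "ty", "tz": the shift along the tool's x, y, z in mm; "rx", "ry", "rz": the turn, a rotation vector about the tool's x, y, z in rad; "jaw": the closure, from -1 (fully open) to 1 (shut), so that 0 is half open. In form: [{"tx": .., "ty": .., "tz": .., "rx": .., "ry": .., "rz": .., "jaw": ..}, ...]. A call has 1 to 8 rows; each row shifts and turns the commanded pose from where the row before left it, along the tool's axes as they then stand; what a row does not reach is not made up. A row lasts 1/12 s, in which the tool goes at most 41.7 mm and 7.16 degrees, less where a joint would pass 70% of its speed; a pose out of reach is approached as far as the arm can. A call is refused whole if a number of a shift passes 41.7 or a number of a turn 0.125, either way. A call with a gripper value outside its range is refused whole. The fingers move at their own pace and stop on an object; the grip force is fixed at half the most. Time passes only in rows, so rows that do not move let the fingers close. It gives the time, the measured TCP pose, the force and the opening at its end, in the units of the state.
- robot.observe(): the state, without advancing time (a new reading comes with each control period).
- robot.grab_frame(name): name is "side" or "top" or "wrist"; returns a dict with "img" (384x512x3 uint8, blue, green, red), "camera_matrix" (3x3 intrinsics, pixels), "k1" (the pictures are not rectified: a ray, as slopes to the right and down, at radius r is drawn at 1 + k1 r^2 times it, then the intrinsics apply), "world_to_cam" (4x4, takes a point from world to camera coordinates); the wrist camera has in their place "tool_from_camera" (4x4, takes a point from camera to tool coordinates, whose origin is the TCP and whose axes are the tool frame's). Camera axes: x right, y down, z forward; pixel columns grow to the right and rows downward; lengths in m; the calibration is good to about 2 mm. A picture is of the moment at which its call begins: read the wrist's pose just before it. There is no depth.
- robot.finish_job(): hands the job in, once; it reports no verdict.
Trained networks look in a picture, given as the dict that the camera call returned (one of the last four; its "shot" number tells which), for a name from the list of things; names that differ only in an ending like _2 or _b are one class to them, and where a whole thing is asked for, a point or a joint stands for the part that bears it (a point fixed in the world has none). Each returns a list of dicts, best first, with "p" (0 to 1); they miss things now and then, are a little off and sometimes report something else, mostly with a low value. They report only what shows in the picture. A call takes as long as a camera call. They do not tell look-alikes from the thing itself.
- robot.find_in(picture, target): "at" ([x, y, z] in m, in the coordinates of the camera as it stood for that picture, good to about 4 mm: the middle of the surface that is visible of it).
- robot.pinpoint(picture, target): "at" ([x, y, z] in m, in the coordinates of the camera as it stood for that picture, good to about 4 mm: a listed point, or the origin of a listed thing).
The state is a dict: "clock": time; "joints": joint angles; "dq": joint speeds; "effort": joint torques, N m; "tcp_pos": TCP position; "eef_rot": TCP orientation; "force": force on the tool from outside, world axes, zero at the start; "moment": the same for the moment, N m; "opening": finger opening in m.
Only numpy, scipy, OpenCV 4.12 (cv2) and the standard library are available. Lean on these libraries where they do the work, as an engineer would, in place of code of your own. Each camera call takes 0.05 s, during which the arm holds its last target.

## Task

On the packing bench stands a low plywood cupboard with two white bypass doors on a double track. Slide the inner door (the one on the track nearer the cupboard's inside) all the way behind the outer door, so that its bay with the tape rolls stands fully open, then let go. Leave the outer door where it is, and do not disturb the glazed vase on the bench.

Things in the scene. Friction and masses are not known exactly. Their poses are not given: they have to be found in the camera images.
- inner_tab (a point): Black upright pull tab on the inner door, 12 mm thick (x), 40 mm long (y), standing 45 mm clear of the cupboard's top and aluminium tracks, which are 170 mm above the bench. Point: on the tab's centre line, 15 mm below its top (200 mm above the bench). Axes: +x out of the cupboard's open front (away from the robot), +y along the track, the way this door opens, z up.
- inner_door (a joint): How far the inner door has slid open along the tab's +y, in m: 0 shut, 0.170 at its stop, fully behind the outer door; starts 0 to 0.03. White panel 190 mm wide, 150 high, 8 thick, about 0.45 kg, drag about 2 N; stays where left. It closes the -y half of the cupboard (fixed to the bench, 170 mm deep, 380 wide; inner track 55 mm in +x of its middle).
- outer_tab (a point): The same black tab (same point, sizes and axes) on the like outer door, which closes the +y half and runs on the track 19 mm further out (+x). This door is also free to slide and starts at most 15 mm ajar. With both doors shut the tabs' points are 280 mm apart along the track; with the inner door fully open, 95 to 110 mm.
- vase: Glazed pale green peacock vase, 160 mm high, up to 52 mm in radius at its mouth, 0.45 kg, on a round brown foot of 38 mm radius; loose, upright on the bench beyond the cupboard. Origin: centre of its underside, z up.
Things that resemble listed ones, but are neither listed nor needed, are in the scene too. There is more than one size of the vase; the job needs the middle-sized.

How it is judged:
By the outcome, as a careful person would: the job done as asked, in the order asked, and still so for the second after the job is handed in, with the robot touching nothing.
It also fails if it takes over 32 s, if anything falls off the work surface, if the arm or the gripper's body presses on something with over 40 N, if the wrist force passes 120 N, or if a joint passes its speed limit or range.

## Working session

There is one attempt and no reset: what is moved stays moved. The work goes in short steps, Python scripts to look and compute and a tool call to move; the robot and the scene stay as the last step left them, time stands still between calls to the robot, and variables do not carry over. Pictures are saved under pics/ and viewed, and the job is handed in when it is done.

Besides the shell and the picture viewer there is one more tool, called after ">>>" as name([rows], argument=value, ...), one row to a line, values as JSON. move_arm: Moves the arm, as the interface text tells. Its arguments: {"type":"object","properties":{"steps":{"type":"array"}},"required":["steps"]}

```bash
mkdir -p pics; ls
cat > h.py <<'E'
import numpy as np,cv2
from scipy.spatial.transform import Rotation as R
from cell import robot
def snap(n,tag):
    s=robot.observe(); p=robot.grab_frame(n); cv2.imwrite(f'pics/{tag}.png',p['img']); 
    if n=='wrist':
        T=np.eye(4);T[:3,:3]=R.from_quat(s['eef_rot']).as_matrix();T[:3,3]=s['tcp_pos']
        W=T@np.array(p['tool_from_camera'])
    else: W=np.linalg.inv(np.array(p['world_to_cam']))
    return p,W
def tow(W,a): return (W@np.r_[a,1])[:3]
def px(p,a):
    a=np.array(a);x=a[:2]/a[2];x=x*(1+p['k1']*(x@x));K=np.array(p['camera_matrix']);return K[:2,:2]@x+K[:2,2]
def look(p,W,names,f=('pinpoint',)):
    for n in names:
        for g in f:
            for d in getattr(robot,g)(p,n): print(n,g,round(d['p'],2),np.round(tow(W,d['at']),4),px(p,d['at']).round())
E
python3 - <<'E'
from h import *
s=robot.observe();print(s)
for n in('top','side'):
    p,W=snap(n,n+'0');print(n,W[:3,3]);look(p,W,['inner_tab','outer_tab','vase','inner_door'])
E
```

```text
pics
{'clock': 0.0, 'joints': array([ 1.01451768e+00,  4.94197868e-01,  1.34611710e+00,  1.56591829e-05,
        1.30249050e+00, -9.54952580e-02]), 'dq': array([ 0.00014471, -0.00104086,  0.00097841,  0.00069283, -0.00069405,
       -0.00219261]), 'effort': array([ 9.28321315e-04, -8.78782511e+01, -3.81850326e+01,  7.03544053e-02,
        5.32177300e-02, -1.97450654e-04]), 'tcp_pos': array([0.27769971, 0.55950488, 0.21333389]), 'eef_rot': array([ 0.161071  ,  0.68856479, -0.16188004,  0.68828012]), 'force': array([0.59986945, 0.48318645, 0.31876422]), 'moment': array([ 0.02691706,  0.0167332 , -0.03767874]), 'opening': 0.09146700282720234}
top [ 0.46563208 -0.03141892  1.00489521]
inner_tab pinpoint 0.59 [0.451  0.0253 0.211 ] [230. 268.]
outer_tab pinpoint 0.86 [0.5054 0.2787 0.2128] [111. 245.]
vase pinpoint 0.83 [ 0.717  -0.0143 -0.0037] [249. 169.]
vase pinpoint 0.81 [ 0.7078 -0.3918 -0.0041] [384. 169.]
vase pinpoint 0.69 [ 0.7543 -0.1683 -0.0029] [304. 155.]Traceback (most recent call last):
  File "<stdin>", line 4, in <module>
  File "h.py", line 17, in look
    for d in getattr(robot,g)(p,n): print(n,g,round(d['p'],2),np.round(tow(W,d['at']),4),px(p,d['at']).round())
             ~~~~~~~~~~~~~~~~^^^^^
ValueError: it knows: inner_tab, outer_tab, vase
```

Run:
```python
from h import *
p,W=snap('side','side0');print(W[:3,3]);look(p,W,['inner_tab','outer_tab','vase'])
a=cv2.imread('pics/top0.png');cv2.imwrite('pics/top0b.png',cv2.resize(a,(768,576),interpolation=cv2.INTER_CUBIC))
a=cv2.imread('pics/side0.png');cv2.imwrite('pics/side0b.png',cv2.resize(a,(768,576),interpolation=cv2.INTER_CUBIC))
```

```text
[ 0.45372402 -1.06242797  0.73531346]
inner_tab pinpoint 0.59 [0.4593 0.0272 0.216 ] [192. 166.]
outer_tab pinpoint 0.67 [0.5067 0.2776 0.2143] [205. 130.]
vase pinpoint 0.97 [ 0.7206 -0.0211  0.0014] [293. 237.]
vase pinpoint 0.81 [ 7.071e-01 -3.996e-01 -1.000e-04] [326. 339.]
```

View pics/top0b.png

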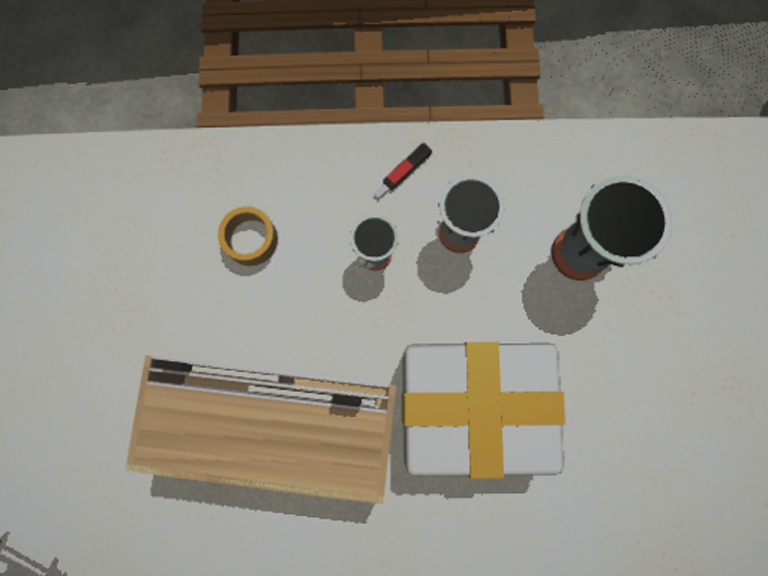

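View pics/side0b.png

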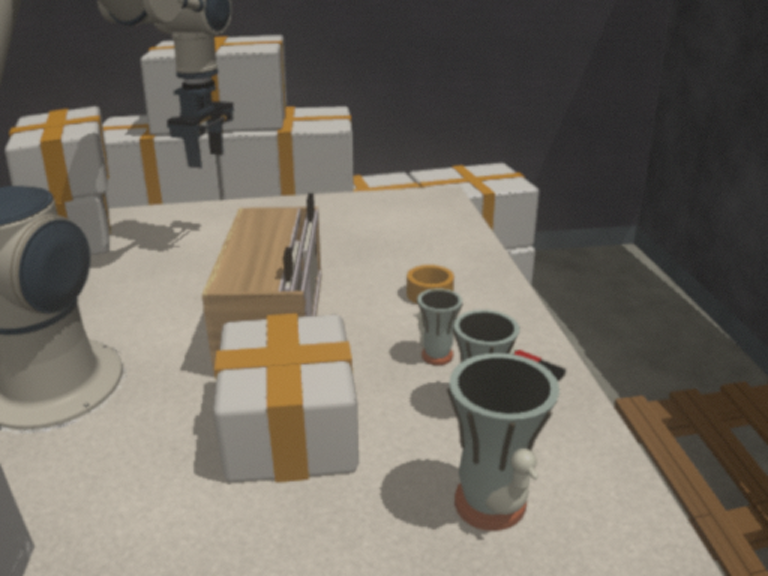

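The side and top views agree on the layout.

- **Tabs (2x top view):** two black tabs, one at (345,402) and one at (170,372). The first is on the robot-side (inner) track and the -y half, so it is the inner tab. The second is on the outer track at the +y end.
- **Check:** they are 257 mm apart with an 18 mm track offset, which fits the description.
- **Vases:** three sizes, at (374,240), (469,210) and (615,225). The middle one is at (469,210), and all of them are well away from the path.

Next I'll plan the approach with the jaws along the track.

Run:
```python
from h import *
s=robot.observe();M=R.from_quat(s['eef_rot']).as_matrix();print(M.round(3))
a=cv2.imread('pics/top0.png')[220:345,75:285];cv2.imwrite('pics/topc.png',cv2.resize(a,None,fx=3.8,fy=3.8,interpolation=cv2.INTER_CUBIC))
d=np.array([.455,.026,.26])-s['tcp_pos'];print(d,M.T@d*1000)
ty=M[:,1];print(np.degrees(np.arctan2(ty[1],ty[0])), np.degrees(np.arctan2(.992,.127)))
```

```text
[[-0.     0.445  0.896]
 [-0.     0.896 -0.445]
 [-1.    -0.    -0.   ]]
[ 0.17712979 -0.5337524   0.0461803 ] [ -46.10268677 -399.33090227  395.99063   ]
63.59859880007216 82.70443985260466
```

View pics/topc.png

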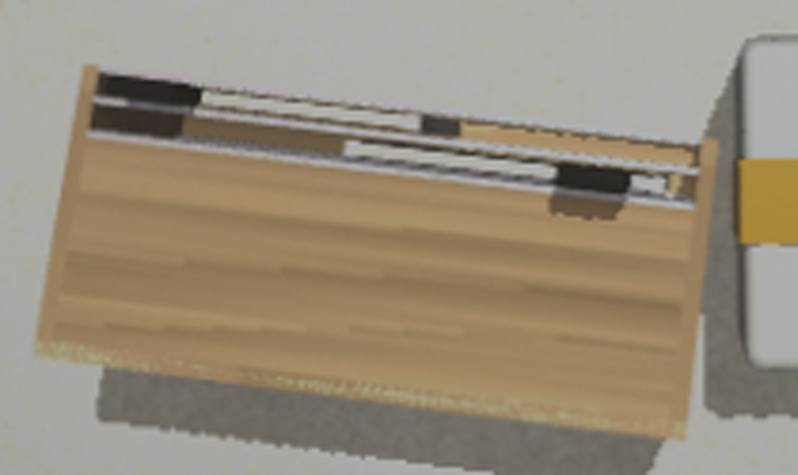

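The crop shows the inner tab at crop (592,180) on the inner track and the outer tab at (150,88) on the outer track. The track runs about 7° off the world y axis.

>>> move_arm([
  {"tx": -25,"rx": -0.112},
  {"tx": -25,"rx": -0.112},
  {"rx": -0.113},
  {"ty": -36,"tz": 17},
  {"ty": -36,"tz": 17},
  {"ty": -36,"tz": 17},
  {"ty": -36,"tz": 17},
  {"ty": -36,"tz": 17},
])

```text
schema error: expected keys tx, ty, tz, rx, ry, rz, jaw
```

>>> move_arm([
  {"ty": -36,"tz": 17},
  {"ty": -36,"tz": 17},
  {"ty": -36,"tz": 17},
  {"ty": -36,"tz": 17},
  {"ty": -36,"tz": 17},
  {"ty": -36,"tz": 17},
  {"ty": -36,"tz": 17},
  {},
])

```text
schema error: expected keys tx, ty, tz, rx, ry, rz, jaw
```

Run:
```python
from h import *
s=robot.observe();M=R.from_quat(s['eef_rot']).as_matrix();print(s['tcp_pos'],M.round(3))
p,W=snap('wrist','w1');print(W.round(3));look(p,W,['inner_tab','outer_tab'])
```

```text
[0.27787021 0.5597524  0.2138197 ] [[-0.     0.445  0.896]
 [-0.     0.896 -0.445]
 [-1.    -0.    -0.   ]]
[[ 0.444  0.868  0.222  0.216]
 [ 0.896 -0.43  -0.11   0.59 ]
 [-0.001  0.247 -0.969  0.384]
 [ 0.     0.     0.     1.   ]]
```

View pics/w1.png

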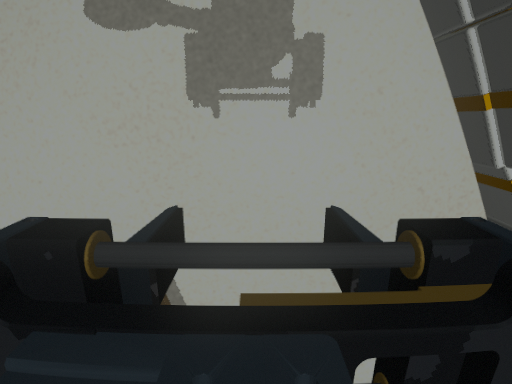

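The call was refused because every row needs all the keys, so nothing moved. The wrist picture shows only bench and fingers.

>>> move_arm([
  {"tx": -25,"ty": 0,"tz": 0,"rx": -0.112,"ry": 0,"rz": 0,"jaw": -1},
  {"tx": -25,"ty": 0,"tz": 0,"rx": -0.112,"ry": 0,"rz": 0,"jaw": -1},
  {"tx": 0,"ty": 0,"tz": 0,"rx": -0.113,"ry": 0,"rz": 0,"jaw": -1},
  {"tx": 0,"ty": -36,"tz": 17,"rx": 0,"ry": 0,"rz": 0,"jaw": -1},
  {"tx": 0,"ty": -36,"tz": 17,"rx": 0,"ry": 0,"rz": 0,"jaw": -1},
  {"tx": 0,"ty": -36,"tz": 17,"rx": 0,"ry": 0,"rz": 0,"jaw": -1},
  {"tx": 0,"ty": -36,"tz": 17,"rx": 0,"ry": 0,"rz": 0,"jaw": -1},
  {"tx": 0,"ty": -36,"tz": 17,"rx": 0,"ry": 0,"rz": 0,"jaw": -1},
])

```text
clock: 1.22
tcp_pos: [0.3401, 0.369, 0.264]
eef_rot: [0.044, 0.706, -0.044, 0.706]
force: [0.7, -0.2, 0.7]
opening: 0.0914
```

>>> move_arm([
  {"tx": 0,"ty": -36,"tz": 17,"rx": 0,"ry": 0,"rz": 0,"jaw": -1},
  {"tx": 0,"ty": -36,"tz": 17,"rx": 0,"ry": 0,"rz": 0,"jaw": -1},
  {"tx": 0,"ty": -36,"tz": 17,"rx": 0,"ry": 0,"rz": 0,"jaw": -1},
  {"tx": 0,"ty": -36,"tz": 17,"rx": 0,"ry": 0,"rz": 0,"jaw": -1},
  {"tx": 0,"ty": -36,"tz": 17,"rx": 0,"ry": 0,"rz": 0,"jaw": -1},
  {"tx": 0,"ty": -36,"tz": 17,"rx": 0,"ry": 0,"rz": 0,"jaw": -1},
  {"tx": 0,"ty": -36,"tz": 17,"rx": 0,"ry": 0,"rz": 0,"jaw": -1},
  {"tx": 0,"ty": 0,"tz": 0,"rx": 0,"ry": 0,"rz": 0,"jaw": -1},
])

```text
clock: 1.88
tcp_pos: [0.429, 0.1004, 0.2642]
eef_rot: [0.045, 0.705, -0.046, 0.706]
force: [-0.1, 0.5, -0.8]
opening: 0.0914
```

Run:
```python
from h import *
s=robot.observe();M=R.from_quat(s['eef_rot']).as_matrix();print(s['tcp_pos'],M.round(3))
p,W=snap('wrist','w2');print(W.round(3));look(p,W,['inner_tab','outer_tab'])
p,W=snap('top','t2');look(p,W,['inner_tab','outer_tab'])
```

```text
[0.42900178 0.1003801  0.26419981] [[ 0.001  0.128  0.992]
 [-0.002  0.992 -0.128]
 [-1.    -0.001  0.002]]
[[ 0.127  0.961  0.247  0.36 ]
 [ 0.992 -0.123 -0.033  0.109]
 [-0.002  0.249 -0.968  0.434]
 [ 0.     0.     0.     1.   ]]
inner_tab pinpoint 0.71 [0.4498 0.0279 0.2131] [229. 269.]
outer_tab pinpoint 0.52 [0.5051 0.2805 0.2102] [111. 245.]
```

View pics/w2.png

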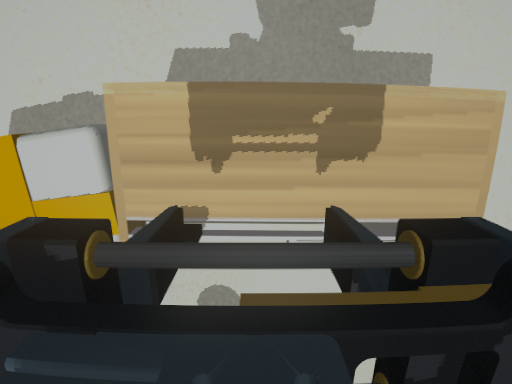

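Run:
```python
from h import *
p,W=snap('top','t3')
K=np.array(p['camera_matrix'])
def ray(u,v,z):
    pt=cv2.undistortPoints(np.array([[[u,v]]],float),K,np.array([p['k1'],0,0,0,0]))[0,0]
    d=W[:3,:3]@np.r_[pt,1];return W[:3,3]+d*(z-W[2,3])/d[2]
c=lambda a,b,z:ray(75+a/3.8-.4,220+b/3.8-.4,z).round(4)
print('tab L,R,mid',c(557,178,.215),c(632,185,.215),c(594,180,.215))
print('outer mid',c(150,89,.215))
print('track',c(90,132,.17),c(695,205,.17))
a,b=c(90,132,.17),c(695,205,.17);print(np.degrees(np.arctan2((a-b)[0],(a-b)[1])))
```

```text
tab L,R,mid [0.4554 0.0436 0.215 ] [0.4508 0.0024 0.215 ] [0.4539 0.0233 0.215 ]
outer mid [0.5084 0.2715 0.215 ]
track [0.4862 0.3239 0.17  ] [ 0.4378 -0.0319  0.17  ]
7.746481362914945
```

>>> move_arm([
  {"tx": 0,"ty": -36,"tz": 17,"rx": 0,"ry": 0,"rz": 0,"jaw": -1},
  {"tx": 0,"ty": -36,"tz": 17,"rx": 0,"ry": 0,"rz": 0,"jaw": -1},
  {"tx": 0,"ty": 0,"tz": 0,"rx": 0,"ry": 0,"rz": 0,"jaw": -1},
  {"tx": 18,"ty": 0,"tz": 0,"rx": 0,"ry": 0,"rz": 0,"jaw": -1},
  {"tx": 18,"ty": 0,"tz": 0,"rx": 0,"ry": 0,"rz": 0,"jaw": -1},
  {"tx": 0,"ty": 0,"tz": 0,"rx": 0,"ry": 0,"rz": 0,"jaw": -1},
])

```text
clock: 2.73
tcp_pos: [0.4503, 0.031, 0.2255]
eef_rot: [0.043, 0.707, -0.043, 0.704]
force: [-1.7, -0.3, -0.7]
opening: 0.0911
```

Run:
```python
from h import *
s=robot.observe();print(s['tcp_pos'],s['force'])
p,W=snap('wrist','w4');look(p,W,['inner_tab','outer_tab'])
p,W=snap('side','s4');a=p['img'];look(p,W,['inner_tab','outer_tab'])
cv2.imwrite('pics/s4b.png',cv2.resize(a[80:240,120:320],None,fx=3.7,fy=3.7,interpolation=cv2.INTER_CUBIC))
```

```text
[0.45028448 0.03102039 0.22553883] [-1.69115998 -0.26188135 -0.66630826]
inner_tab pinpoint 0.62 [0.4586 0.0226 0.2125] [244. 236.]
inner_tab pinpoint 0.58 [0.4563 0.029  0.2179] [191. 165.]
outer_tab pinpoint 0.59 [0.5083 0.2767 0.2127] [206. 131.]
```

View pics/w4.png

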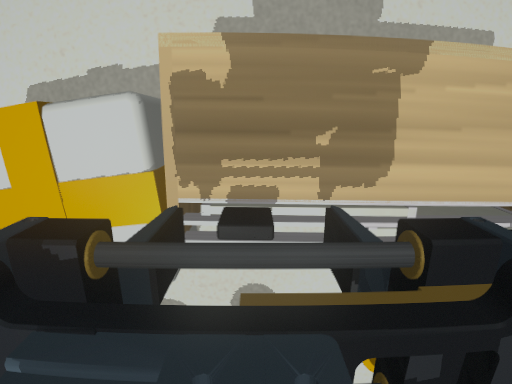

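View pics/s4b.png

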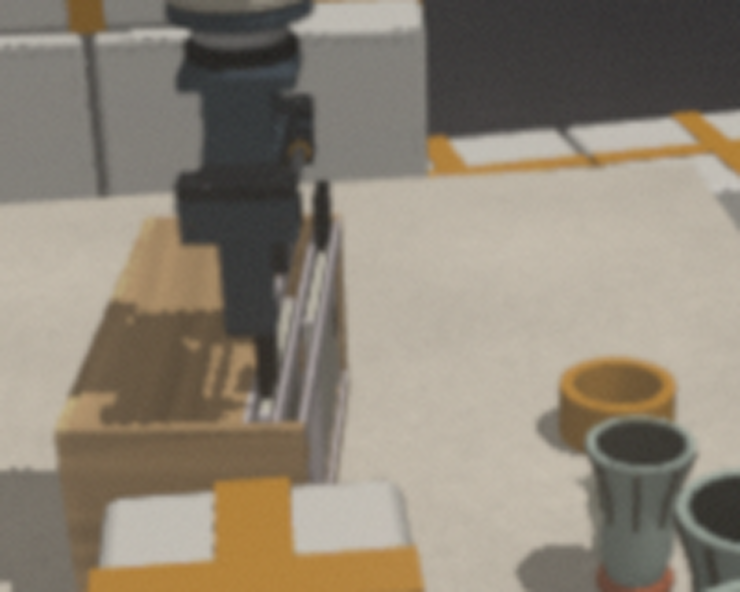

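The wrist view shows the tab at (246,222), between the two fingers. The box beside the cupboard is lower than the cupboard top. The side crop puts the tab slightly +x of the finger centre, so I'll shift 6 mm that way, go down and close.

>>> move_arm([
  {"tx": 0,"ty": -6,"tz": 6,"rx": 0,"ry": 0,"rz": 0,"jaw": -1},
  {"tx": 14,"ty": 0,"tz": 0,"rx": 0,"ry": 0,"rz": 0,"jaw": -1},
  {"tx": 14,"ty": 0,"tz": 0,"rx": 0,"ry": 0,"rz": 0,"jaw": -1},
  {"tx": 12,"ty": 0,"tz": 0,"rx": 0,"ry": 0,"rz": 0,"jaw": -1},
  {"tx": 0,"ty": 0,"tz": 0,"rx": 0,"ry": 0,"rz": 0,"jaw": -1},
])

```text
clock: 3.45
tcp_pos: [0.4566, 0.0232, 0.1866]
eef_rot: [0.044, 0.707, -0.044, 0.705]
force: [-1.0, 0.1, -0.7]
opening: 0.0912
```

>>> move_arm([
  {"tx": 0,"ty": 0,"tz": 0,"rx": 0,"ry": 0,"rz": 0,"jaw": 0.2},
  {"tx": 0,"ty": 0,"tz": 0,"rx": 0,"ry": 0,"rz": 0,"jaw": 0.6},
  {"tx": 0,"ty": 0,"tz": 0,"rx": 0,"ry": 0,"rz": 0,"jaw": 1},
  {"tx": 0,"ty": 0,"tz": 0,"rx": 0,"ry": 0,"rz": 0,"jaw": 1},
  {"tx": 0,"ty": 0,"tz": 0,"rx": 0,"ry": 0,"rz": 0,"jaw": 1},
  {"tx": 0,"ty": 0,"tz": 0,"rx": 0,"ry": 0,"rz": 0,"jaw": 1},
  {"tx": 0,"ty": 0,"tz": 0,"rx": 0,"ry": 0,"rz": 0,"jaw": 1},
])

```text
clock: 4.03
tcp_pos: [0.4571, 0.0236, 0.1881]
eef_rot: [0.044, 0.706, -0.044, 0.706]
force: [0.9, -0.6, -0.4]
opening: 0.0471
```

>>> move_arm([
  {"tx": 0,"ty": 0,"tz": 0,"rx": 0,"ry": 0,"rz": 0,"jaw": 1},
  {"tx": 0,"ty": 0,"tz": 0,"rx": 0,"ry": 0,"rz": 0,"jaw": 1},
  {"tx": 0,"ty": 0,"tz": 0,"rx": 0,"ry": 0,"rz": 0,"jaw": 1},
])

```text
clock: 4.28
tcp_pos: [0.4571, 0.0236, 0.188]
eef_rot: [0.044, 0.706, -0.044, 0.706]
force: [-0.4, 0.5, 2.3]
opening: 0.0397
```

Run:
```python
from h import *
s=robot.observe();print(s['tcp_pos'],s['force'],s['opening'],R.from_quat(s['eef_rot']).as_matrix().round(3))
p,W=snap('wrist','w5')
```

```text
[0.45708374 0.02361016 0.1879883 ] [-0.37807002  0.50935498  2.34965006] 0.03966101160262786 [[ 0.     0.124  0.992]
 [ 0.     0.992 -0.124]
 [-1.     0.     0.   ]]
```

View pics/w5.png

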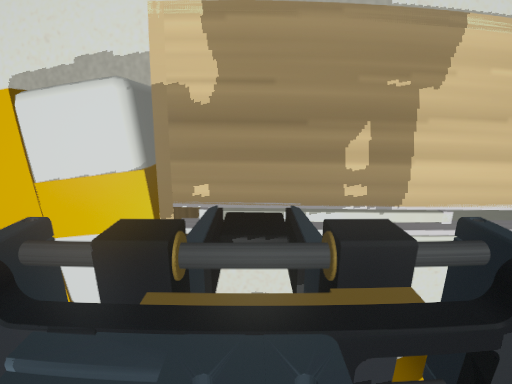

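The tab is gripped: the opening reads 39.7 mm against its 40 mm length. Now I'll slide along the track.

>>> move_arm([
  {"tx": 0,"ty": 10,"tz": 0.1,"rx": 0,"ry": 0,"rz": 0,"jaw": 1},
  {"tx": 0,"ty": 18,"tz": 0.2,"rx": 0,"ry": 0,"rz": 0,"jaw": 1},
  {"tx": 0,"ty": 18,"tz": 0.2,"rx": 0,"ry": 0,"rz": 0,"jaw": 1},
  {"tx": 0,"ty": 18,"tz": 0.2,"rx": 0,"ry": 0,"rz": 0,"jaw": 1},
  {"tx": 0,"ty": 18,"tz": 0.2,"rx": 0,"ry": 0,"rz": 0,"jaw": 1},
  {"tx": 0,"ty": 18,"tz": 0.2,"rx": 0,"ry": 0,"rz": 0,"jaw": 1},
])

```text
clock: 4.83
tcp_pos: [0.4708, 0.1236, 0.188]
eef_rot: [0.044, 0.706, -0.044, 0.706]
force: [2.2, -3.2, -0.2]
opening: 0.0396
```

>>> move_arm([
  {"tx": 0,"ty": 12,"tz": 0.1,"rx": 0,"ry": 0,"rz": 0,"jaw": 1},
  {"tx": 0,"ty": 8,"tz": 0.1,"rx": 0,"ry": 0,"rz": 0,"jaw": 1},
  {"tx": 0,"ty": 5,"tz": 0.1,"rx": 0,"ry": 0,"rz": 0,"jaw": 1},
  {"tx": 0,"ty": 5,"tz": 0.1,"rx": 0,"ry": 0,"rz": 0,"jaw": 1},
  {"tx": 0,"ty": 0,"tz": 0,"rx": 0,"ry": 0,"rz": 0,"jaw": 1},
])

```text
clock: 5.25
tcp_pos: [0.4748, 0.1529, 0.188]
eef_rot: [0.044, 0.706, -0.044, 0.706]
force: [1.4, 1.8, 3.6]
opening: 0.0398
```

Run:
```python
from h import *
s=robot.observe();print(s['tcp_pos'],s['force'],s['opening'])
p,W=snap('top','t6');look(p,W,['inner_tab','outer_tab']);cv2.imwrite('pics/t6b.png',cv2.resize(p['img'][220:345,75:285],None,fx=3.8,fy=3.8,interpolation=cv2.INTER_CUBIC))
```

```text
[0.47483132 0.15292376 0.18799448] [1.38127041 1.76489315 3.57539147] 0.03978954061226939
```

View pics/t6b.png

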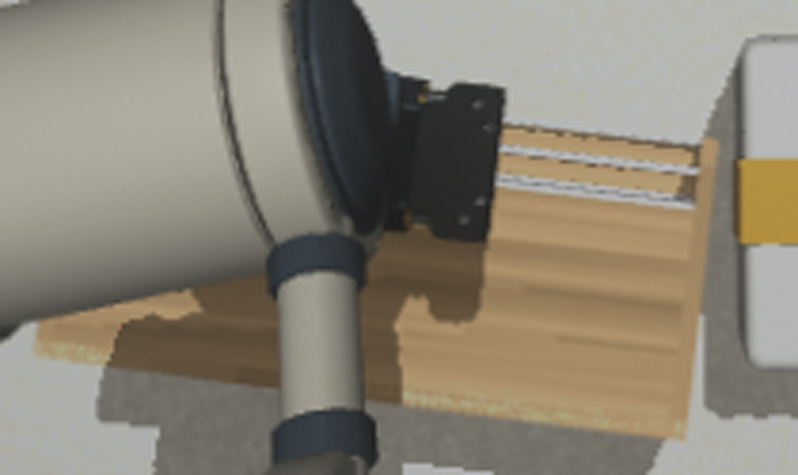

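The door has followed the gripper for 130 mm. About 20 mm should remain, so I'll go on in small steps and watch the force.

>>> move_arm([
  {"tx": 0,"ty": 4,"tz": 0,"rx": 0,"ry": 0,"rz": 0,"jaw": 1},
  {"tx": 0,"ty": 4,"tz": 0.1,"rx": 0,"ry": 0,"rz": 0,"jaw": 1},
  {"tx": 0,"ty": 3,"tz": 0,"rx": 0,"ry": 0,"rz": 0,"jaw": 1},
])

```text
clock: 5.65
tcp_pos: [0.4762, 0.1634, 0.188]
eef_rot: [0.044, 0.706, -0.044, 0.706]
force: [2.5, -2.9, 4.6]
opening: 0.0398
```

>>> move_arm([
  {"tx": 0,"ty": 2,"tz": 0,"rx": 0,"ry": 0,"rz": 0,"jaw": 1},
  {"tx": 0,"ty": 2,"tz": 0,"rx": 0,"ry": 0,"rz": 0,"jaw": 1},
])

```text
clock: 5.82
tcp_pos: [0.4768, 0.1675, 0.188]
eef_rot: [0.044, 0.706, -0.044, 0.706]
force: [3.1, -2.6, 4.6]
opening: 0.04
```

>>> move_arm([
  {"tx": 0,"ty": 2,"tz": 0,"rx": 0,"ry": 0,"rz": 0,"jaw": 1},
  {"tx": 0,"ty": 0,"tz": 0,"rx": 0,"ry": 0,"rz": 0,"jaw": 1},
])

```text
clock: 5.98
tcp_pos: [0.4771, 0.1697, 0.188]
eef_rot: [0.044, 0.706, -0.044, 0.706]
force: [3.1, 1.8, 3.1]
opening: 0.0397
```

>>> move_arm([
  {"tx": 0,"ty": 2,"tz": 0,"rx": 0,"ry": 0,"rz": 0,"jaw": 1},
  {"tx": 0,"ty": 0,"tz": 0,"rx": 0,"ry": 0,"rz": 0,"jaw": 1},
])

```text
clock: 6.15
tcp_pos: [0.4773, 0.1715, 0.188]
eef_rot: [0.044, 0.706, -0.044, 0.706]
force: [4.8, 0.0, 3.6]
opening: 0.04
```

>>> move_arm([
  {"tx": 0,"ty": 2,"tz": 0,"rx": 0,"ry": 0,"rz": 0,"jaw": 1},
  {"tx": 0,"ty": 0,"tz": 0,"rx": 0,"ry": 0,"rz": 0,"jaw": 1},
])

```text
clock: 6.32
tcp_pos: [0.4776, 0.1734, 0.188]
eef_rot: [0.044, 0.706, -0.044, 0.706]
force: [5.4, 0.8, 4.2]
opening: 0.0397
```

>>> move_arm([
  {"tx": 0,"ty": 2,"tz": 0.4,"rx": 0,"ry": 0,"rz": 0,"jaw": 1},
  {"tx": 0,"ty": 0,"tz": 0,"rx": 0,"ry": 0,"rz": 0,"jaw": 1},
])

```text
clock: 6.48
tcp_pos: [0.4778, 0.1747, 0.188]
eef_rot: [0.043, 0.706, -0.044, 0.706]
force: [2.0, -8.0, 8.2]
opening: 0.04
```

>>> move_arm([
  {"tx": 0,"ty": 2,"tz": 0.2,"rx": 0,"ry": 0,"rz": 0,"jaw": 1},
  {"tx": 0,"ty": 0,"tz": 0,"rx": 0,"ry": 0,"rz": 0,"jaw": 1},
])

```text
clock: 6.65
tcp_pos: [0.4778, 0.1748, 0.1879]
eef_rot: [0.042, 0.706, -0.045, 0.705]
force: [-0.2, -25.3, 12.3]
opening: 0.0396
```

>>> move_arm([
  {"tx": 0,"ty": 2,"tz": 0.2,"rx": 0,"ry": 0,"rz": 0,"jaw": 1},
  {"tx": 0,"ty": 0,"tz": 0,"rx": 0,"ry": 0,"rz": 0,"jaw": 1},
])

```text
clock: 6.82
tcp_pos: [0.4777, 0.1749, 0.1878]
eef_rot: [0.041, 0.706, -0.046, 0.705]
force: [-0.5, -42.2, 16.8]
opening: 0.0396
```

The stop is reached: the position stays at y = 0.1748 while the force rises. I'll take most of the push off, then let go.

>>> move_arm([
  {"tx": 0,"ty": -2,"tz": -0.2,"rx": 0,"ry": 0,"rz": 0,"jaw": 1},
  {"tx": 0,"ty": -2,"tz": -0.2,"rx": 0,"ry": 0,"rz": 0,"jaw": 1},
  {"tx": 0,"ty": 0,"tz": 0,"rx": 0,"ry": 0,"rz": 0,"jaw": 1},
])

```text
clock: 7.07
tcp_pos: [0.4777, 0.1747, 0.1877]
eef_rot: [0.044, 0.706, -0.044, 0.706]
force: [3.1, -2.1, 1.4]
opening: 0.0396
```

>>> move_arm([
  {"tx": 0,"ty": 0,"tz": 0,"rx": 0,"ry": 0,"rz": 0,"jaw": 0.2},
  {"tx": 0,"ty": 0,"tz": 0,"rx": 0,"ry": 0,"rz": 0,"jaw": -0.2},
  {"tx": 0,"ty": 0,"tz": 0,"rx": 0,"ry": 0,"rz": 0,"jaw": -0.5},
  {"tx": 0,"ty": 0,"tz": 0,"rx": 0,"ry": 0,"rz": 0,"jaw": -0.5},
  {"tx": 0,"ty": 0,"tz": 0,"rx": 0,"ry": 0,"rz": 0,"jaw": -0.5},
  {"tx": 0,"ty": 0,"tz": 0,"rx": 0,"ry": 0,"rz": 0,"jaw": -0.5},
])

```text
clock: 7.57
tcp_pos: [0.4777, 0.1753, 0.1878]
eef_rot: [0.044, 0.706, -0.044, 0.706]
force: [-0.6, 0.0, 0.1]
opening: 0.0677
```

>>> move_arm([
  {"tx": -20,"ty": 0,"tz": 0,"rx": 0,"ry": 0,"rz": 0,"jaw": -0.5},
  {"tx": -35,"ty": 0,"tz": 0,"rx": 0,"ry": 0,"rz": 0,"jaw": -0.5},
  {"tx": -35,"ty": 0,"tz": 0,"rx": 0,"ry": 0,"rz": 0,"jaw": -0.5},
  {"tx": 0,"ty": 30,"tz": -25,"rx": 0,"ry": 0,"rz": 0,"jaw": -0.5},
  {"tx": 0,"ty": 35,"tz": -20,"rx": 0,"ry": 0,"rz": 0,"jaw": -0.5},
  {"tx": 0,"ty": 35,"tz": -20,"rx": 0,"ry": 0,"rz": 0,"jaw": -0.5},
  {"tx": 0,"ty": 35,"tz": -20,"rx": 0,"ry": 0,"rz": 0,"jaw": -0.5},
  {"tx": 0,"ty": 35,"tz": -20,"rx": 0,"ry": 0,"rz": 0,"jaw": -0.5},
])

```text
clock: 8.23
tcp_pos: [0.3935, 0.3584, 0.2781]
eef_rot: [0.044, 0.706, -0.044, 0.706]
force: [1.6, 0.1, -0.1]
opening: 0.0687
```

>>> move_arm([
  {"tx": 0,"ty": 36,"tz": -18,"rx": 0,"ry": 0,"rz": 0,"jaw": -0.5},
  {"tx": 0,"ty": 36,"tz": -18,"rx": 0,"ry": 0,"rz": 0,"jaw": -0.5},
  {"tx": 0,"ty": 36,"tz": -18,"rx": 0,"ry": 0,"rz": 0,"jaw": -0.5},
  {"tx": 0,"ty": 36,"tz": -18,"rx": 0,"ry": 0,"rz": 0,"jaw": -0.5},
  {"tx": 0,"ty": 36,"tz": -18,"rx": 0,"ry": 0,"rz": 0,"jaw": -0.5},
  {"tx": 0,"ty": 36,"tz": -18,"rx": 0,"ry": 0,"rz": 0,"jaw": -0.5},
  {"tx": 0,"ty": 0,"tz": 0,"rx": 0,"ry": 0,"rz": 0,"jaw": -0.5},
])

```text
clock: 8.82
tcp_pos: [0.311, 0.59, 0.2769]
eef_rot: [0.043, 0.706, -0.042, 0.705]
force: [-0.1, -0.8, -0.7]
opening: 0.0682
```

Run:
```python
from h import *
s=robot.observe();print(s['tcp_pos'],s['force'],s['opening'])
p,W=snap('top','t7');look(p,W,['inner_tab','outer_tab','vase']);cv2.imwrite('pics/t7b.png',cv2.resize(p['img'][220:345,75:285],None,fx=3.8,fy=3.8,interpolation=cv2.INTER_CUBIC))
p,W=snap('side','s7');look(p,W,['inner_tab','outer_tab','vase'])
```

```text
[0.31097567 0.58996689 0.27694759] [-0.05587292 -0.76671186 -0.70201404] 0.0681880670289498
inner_tab pinpoint 0.59 [0.4695 0.1766 0.2113] [158. 261.]
outer_tab pinpoint 0.58 [0.5062 0.2775 0.2126] [112. 244.]
vase pinpoint 0.89 [ 7.545e-01 -1.692e-01 -6.000e-04] [304. 155.]
vase pinpoint 0.67 [ 0.7146 -0.0187 -0.0009] [250. 170.]
vase pinpoint 0.64 [ 7.089e-01 -3.898e-01 -3.000e-04] [384. 169.]
inner_tab pinpoint 0.75 [0.4797 0.1786 0.2165] [198. 143.]
outer_tab pinpoint 0.62 [0.5053 0.2737 0.2146] [205. 131.]
vase pinpoint 0.96 [ 0.7024 -0.3979 -0.0015] [324. 339.]
vase pinpoint 0.7 [ 0.7187 -0.0177  0.0013] [292. 237.]
```

View pics/t7b.png

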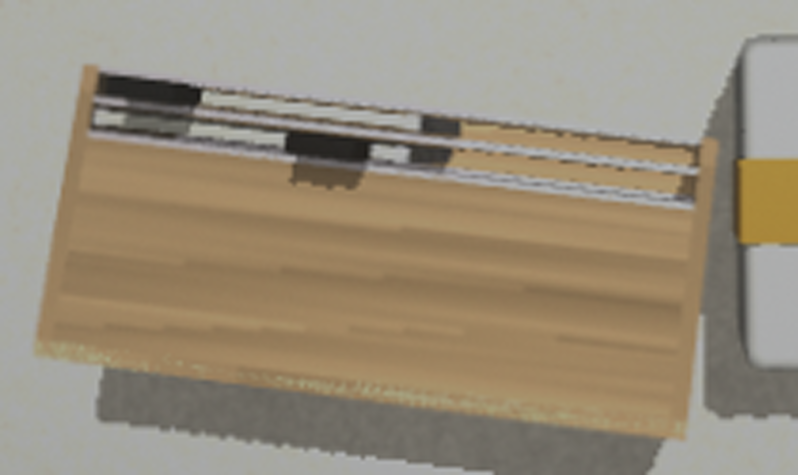

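View pics/s7.png

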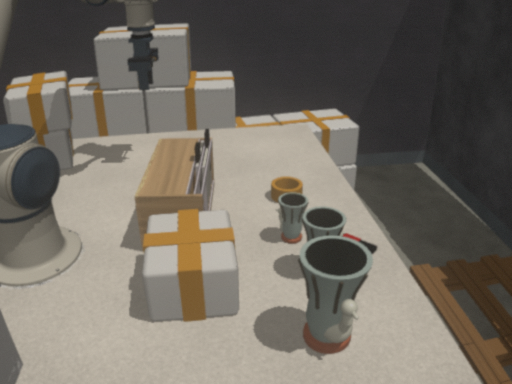

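In the top crop the inner door now reaches the left end wall and its tab is at (328,147). The outer door's tab is still at (150,88) and its edge at (422,120), as before. In the side view the vases stand as they did.

```bash
python3 -c "
from cell import robot
print(robot.finish_job())"
```

```text
the job is handed in; nothing more can be done
None
```

The inner door is fully open behind the outer door, the gripper has let go and backed away, and the job is handed in. The last camera or arm reading was at 8.8 s, against the 32 s limit.

**What I did:** I gripped the inner tab along the track and slid the door about 152 mm until it hit its stop. There the position held still while the wrist force rose to about 45 N, well under the 120 N limit. I took the push off, opened the jaws, lifted straight up and moved clear.

**Last checks:**
- **Inner door:** it reaches the end wall in the top view. The tabs are about 105 mm apart along the track, inside the 95–110 mm expected.
- **Outer door:** its tab and edge are at the same pixels as before in the top view.
- **Vases:** the middle vase is within about 1 mm of where it started in the top view. The side-view network found only the other two vases, but the picture shows all three standing.
- **Disagreement:** the networks put the tab points at about 0.21 m high instead of 0.200 m. I did not use those heights; I went by the stated heights and the tab's pixels.
- **Not checked:** I took no picture of the bay from the front, so the tape rolls were never seen directly.

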